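Walk a heat-sink block round into the drill fixture and clamp it

ROBOT

A 6-joint arm with a two-finger parallel gripper is mounted at the origin on a cart in front of the work surface, level with it; the furniture and walls round the work are solid. World frame = base frame: x ahead of the robot, y to its left, z up, the work surface at z = 0. Lengths are in m, angles in rad, forces in N, time in s.
With the tool pointing down it reaches from about 0.35 to 0.975 m from the base axis. Payload 4.9 kg.
Tool frame: the origin (TCP) lies at the very end of the fingers, on their centre line; the grasp point (between the pads) lies 19 mm behind it (manip.pinch_z is the z of the grasp point in the tool frame, in m); z points along the fingers, y is the line along which they close (so a half turn about z gives the same grasp; the last joint's range is limited). The gripper opens to 85 mm and grips with 20 to 120 N. Pads are 22 mm wide; open, the fingers measure 114 mm over their backs; the gripper's body (76 mm by 85 mm) begins 54 mm behind the grasp point. The pads swing forward as they close: fully open they stand 13 mm farther back than shut.
Start: joints at [1.094, 0.053, 1.613, -0, 1.476, -0.119], TCP at [0.219, 0.585, 0.231] pointing down, gripper open.
Joint ranges: [-3.01, 3.01], [-1.01, 2.22], [0.06, 2.58], [-1.02, 4.17], [0.09, 2.62], [-3.14, 3.14]. Speed limits (rad/s): [2.57, 2.57, 3.14, 3.14, 3.14, 3.14].

INTERFACE

Orientations are given as a 3x3 rotation matrix whose columns are the frame's x, y, z axes.
In Python, from bench import get_obs, viewer, workorder, manip gives the robot as it stands.
- The arm moves only by the tool servo_tool, never from a script. Its arguments are lists of equal length, an entry for each row: "linear": the shift along the world's x, y, z normalised to -1 to 1, where 1 is 0.04 m, a list of three; "spin": the turn about the world's z normalised to -1 to 1, where 1 is 90 degrees. In form: {"linear": [[x, y, z], ...], "spin": [spin, ...]}. A call has 1 to 20 rows; each row shifts and turns the commanded pose from where the row before left it; what a row does not reach is not made up. A row lasts 1/8 s, in which the tool goes at most 62.5 mm and 10.7 degrees, less where a joint would pass 70% of its speed; a pose out of reach is approached as far as the arm can. A call with a number of a shift or a turn outside -1 to 1 is refused whole. A call with a gripper value outside its range is refused whole. "fingers" is the opening, from -1 (shut) to 1 (fully open), set as the call begins (left out, the last holds). The fingers move at their own pace and stop on an object; the grip force is fixed at half the most. Time passes only in rows, so rows that do not move let the fingers close. It gives the time, the measured TCP pose, the force, the opening and the grip force at its end, in the units of the state.
- get_obs(): the state, without advancing time (a new reading comes with each control period).
- viewer.read_camera(name): name is "side" or "top" or "wrist"; returns a dict with "pixels" (480x640x3 uint8, red, green, blue), "fov_y" (degrees; the focal length in pixels is half the picture's height over the tangent of half this angle, whatever the lens; pixels are square), "cx", "cy" (the principal point, pixels), "pose" (4x4, takes a point from camera to world coordinates). Camera axes: x right, y down, z forward; pixel columns grow to the right and rows downward; lengths in m; the calibration is good to about 2 mm. The wrist camera is an equidistant fisheye: a pixel r from the principal point sees the ray r / f radians off the axis. A picture is of the moment at which its call begins. There is no depth.
- workorder.job_done(): hands the job in; it is judged then, once.
The state is a dict: "time_s": time; "qpos": joint angles; "qvel": joint speeds; "joint_efforts": joint torques, N m; "position": TCP position; "eef_rot": TCP orientation; "contact_force": force on the tool from outside, world axes, zero at the start; "ft_torque": the same for the moment, N m; "grip_width": finger opening in m; "grasp_force": force on a finger pad.
Only numpy, scipy, OpenCV 4.12 (cv2) and the standard library are available. Lean on these libraries where they do the work, as an engineer would, in place of code of your own. Each camera call takes 0.05 s, during which the arm holds its last target. There are 200 camera calls.

TASK

The heavy finned heat-sink block stands skewed on the steel plate of the drill fixture. Without ever lifting or tipping it, walk it round by pushing its corners with the fingertips until its flat (unfinned) long side lies flush along the fence, and slide it left along the fence, past the open cam, until its end rests against the end stop. Then push the cam lever round until the cam clamps the block, leave the block seated flush on fence and stop, and leave the small things lying about as they are.

Things in the scene. Friction and masses are not known exactly. Their poses are not given: they have to be found in the camera images.
- sink_block: aluminium heat sink, 88 (x) x 130 (y) x 45 (z) mm, 0.64 to 0.96 kg, loose on the steel plate; 3 to 7 N slide it. Solid; pushed near one end it turns about a point 37 mm beyond its centre. Origin: centre of its underside. Its +x side is the flat mounting face, -x shows the vertical fins, z up. Starts turned 0.5 to 1.1 rad clockwise (from above) from its final heading, -y end nearer the robot
- face_l (a point): left end of the block's flat face: block frame (44, 65, 22.5) mm, on the vertical edge, half-way up
- face_r (a point): right end of the block's flat face: block frame (44, -65, 22.5) mm
- nest (a point): fixed corner on the top of the fixture's 10 mm steel plate where fence plane and stop plane meet; axes: x square into the fence, away from the robot, y left along the fence, z up. Fixture place and yaw (to 0.12 rad) vary. Seated, the block's face is on x = 0, its +y end on y = 0, its fin tips at x = -88 mm, its axes parallel to these. The plate spans x -198 to 22, y -390 to 40 mm
- fixture: the fixed drill fixture, same axes as nest; origin: centre of the plate's underside, nest at (88, 175, 10) mm. Fence: 35 mm high above the plate, from nest y -375 to 20 mm. End stop: button 20 mm across at nest x -28 mm, face y = 0, on a block 40 mm high. Two drill-bushing lugs at nest y -105 and -25 mm reach 23 mm out over the block's top edge, 50 to 68 mm above the plate
- cam (a joint): angle of the cam clamp (rad): 0 open, 1.45 end of travel, growing counter-clockwise from above; light friction, stays where left; starts at 0 to 0.3. Up to 0.6 it leaves at least 3 mm free beside a seated block; it meets the seated block's fin tips at about 1.12, then presses the block into the fence with rising force; about 8 N at the lever's end clamp it, beyond 1.2
- cam_pivot (a point): on the cam's vertical pivot axis, 5 mm above the plate, at nest (-114, -65) mm. The steel cam is a disc of 20 mm radius, 7 mm eccentric, 5 to 26 mm above the plate
- cam_knob (a point): centre of the black ball knob (24 mm across) at the end of the cam lever, 80 mm from the pivot axis, 32 mm above the plate; the lever is a 10 mm rod whose axis rises from 19 to 31 mm above the plate. At joint 0 it points 110 degrees counter-clockwise from nest x (mostly left); closed, about 180 degrees (to the robot's side)
- flux_jar: small jar with a teal lid, 40 mm across, 41 mm high, loose on the plate near its front edge, between the block and the cam lever; origin under its centre; leave it alone
- blue_screwdriver: blue screwdriver, 151x38x12 mm, on the bench to the right of the plate, between it and the tall microscope (a solid obstacle); origin under its middle; leave it alone
- ipa_bottle: white bottle with a red cap, 54 mm across, 86 mm high, on the bench at the right rear; origin under its centre; leave it alone
- screwdriver: yellow screwdriver, 161x24x12 mm, on the bench left of the plate; origin under its middle; leave it alone
- solder_spool: solder spool, 53 mm across, 32 mm high, on the bench at the left rear; origin under its centre; leave it alone
- eraser: eraser, 43x24x12 mm, on the bench left of the plate; origin under its centre; leave it alone

How it is judged:
By the outcome, as a careful person would: the job done as asked, in the order asked, and still so for the second after the job is handed in, with the robot touching nothing.
It also fails if it takes over 72 s, if anything falls off the work surface, if the arm or the gripper's body presses on something with over 40 N, if the wrist force passes 120 N, or if a joint passes its speed limit or range.

## Working session

There is one attempt and no reset: what is moved stays moved. The work goes in short steps, Python scripts to look and compute and a tool call to move; the robot and the scene stay as the last step left them, time stands still between calls to the robot, and variables do not carry over. Pictures are saved under pics/ and viewed, at most 10 in all, crops included, and the job is handed in when it is done.

Besides the shell and the picture viewer there is one more tool, called after ">>>" as name([rows], argument=value, ...), one row to a line, values as JSON. servo_tool: Moves the arm, as the interface text tells. Scaled input: -1 to 1 covers 0.04 m each way for a shift and 90 degrees each way for a turn. Its arguments: {"type":"object","properties":{"linear":{"type":"array","items":{"type":"array","items":{"type":"number"}}},"spin":{"type":"array","items":{"type":"number"}},"fingers":{"type":"number"}},"required":["linear","spin"]}

```bash
ls; mkdir -p pics; cat > h.py <<'E'
import numpy as np, cv2
from bench import get_obs, viewer, workorder, manip
def grab(n,fn=None):
    c=viewer.read_camera(n); c['f']=240/np.tan(np.radians(c['fov_y'])/2)
    np.savez('cam_%s.npz'%n,**c)
    if fn: cv2.imwrite('pics/'+fn,c['pixels'][:,:,::-1])
    return c
def load(n):
    d=np.load('cam_%s.npz'%n); return {k:d[k] for k in d}
def ray(c,u,v):
    d=np.array([(u-c['cx'])/c['f'],(v-c['cy'])/c['f'],1.]); P=np.array(c['pose'])
    return P[:3,3],P[:3,:3]@d
def onz(c,u,v,z):
    o,d=ray(c,u,v); return o+d*(z-o[2])/d[2]
def proj(c,p):
    P=np.array(c['pose']); q=P[:3,:3].T@(np.array(p)-P[:3,3]); return c['cx']+c['f']*q[0]/q[2], c['cy']+c['f']*q[1]/q[2]
E
python3 - <<'E'
from h import *
for n in('top','side'):
    c=grab(n,n+'0.png'); print(n,c['f'],c['cx'],c['cy'],np.round(c['pose'],3).tolist())
o=get_obs(); print(o['time_s'],o['position'],o['eef_rot'],o['grip_width'])
E
```

```text
pics
top 433.76570410142125 323.8531023113591 234.3396180557441 [[0.061, -0.978, 0.2, 0.41], [-0.998, -0.061, 0.006, 0.006], [0.006, -0.2, -0.98, 0.905], [0.0, 0.0, 0.0, 1.0]]
side 593.14588151652 320.62659899652516 242.25865709287535 [[0.363, -0.708, 0.606, -0.101], [-0.932, -0.283, 0.228, -0.264], [0.01, -0.647, -0.762, 0.912], [0.0, 0.0, 0.0, 1.0]]
0.1 [0.21859914 0.58491167 0.23017939] [[-9.36686897e-01  3.50166914e-01 -8.88345349e-04]
 [ 3.50167956e-01  9.36685429e-01 -1.67641486e-03]
 [ 2.45075126e-04 -1.88134591e-03 -9.99998200e-01]] 0.08536129641097676
```

View pics/top0.png

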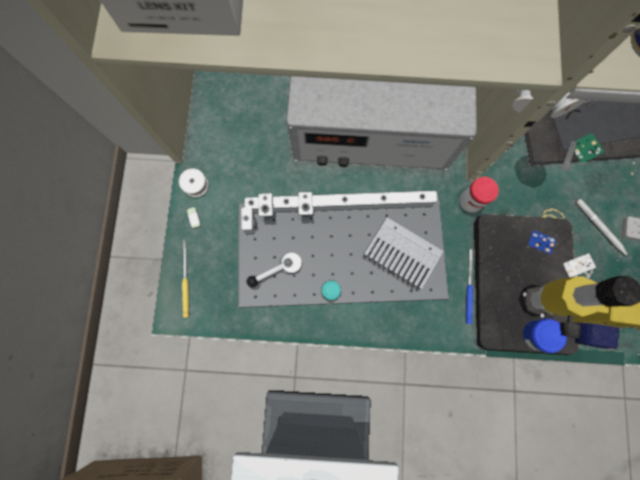

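View pics/side0.png

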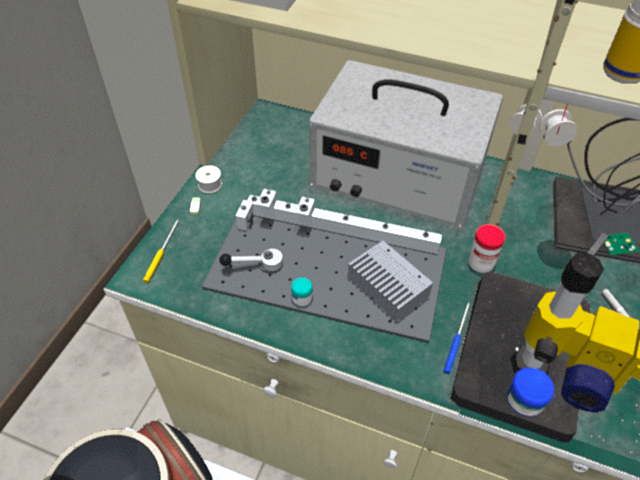

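Top view: the plate spans about (239,206) to (447,297), the block is near (403,252), the jar at (331,290), the knob at (253,281) and the cam at (291,262). I'll enlarge this for accurate corners.

```bash
python3 - <<'E'
from h import *
c=load('top'); im=c['pixels'][:,:,::-1][180:315,228:458]
cv2.imwrite('pics/crop.png',cv2.resize(im,None,fx=3.4,fy=3.4,interpolation=cv2.INTER_CUBIC))
s=load('side'); im=s['pixels'][:,:,::-1][180:340,200:450]
cv2.imwrite('pics/crops.png',cv2.resize(im,None,fx=3.2,fy=3.2,interpolation=cv2.INTER_CUBIC))
E
```

```text
(no output)
```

View pics/crop.png

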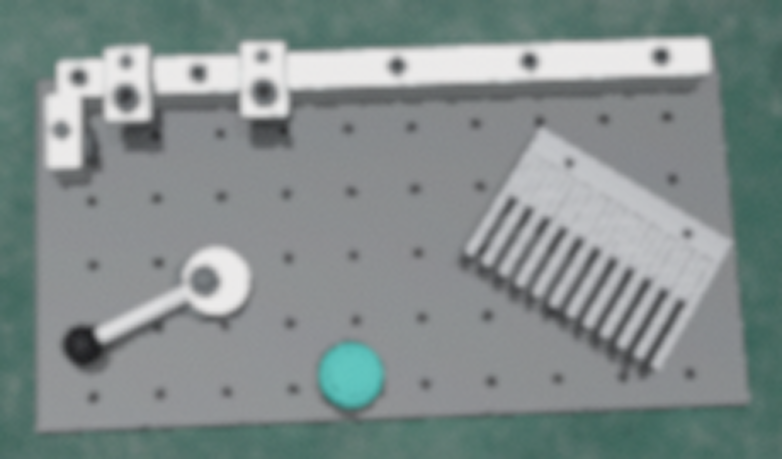

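View pics/crops.png

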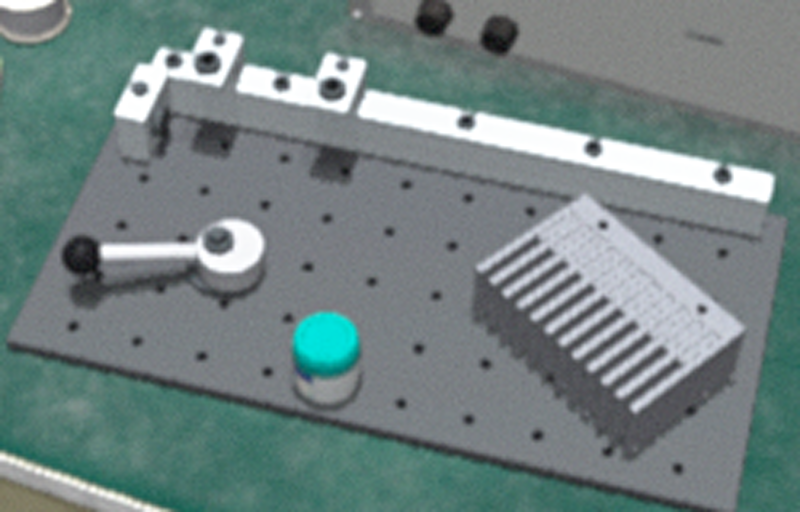

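Top crop: block top corners at (541,126), (733,241), (655,372) and (462,252). Plate front corners are at (38,431) and (749,403), the fence front-top edge runs from (160,94) to (710,73), and the knob is at (83,345). The side crop agrees.

```bash
cat >> h.py <<'E'
def T(u,v,z): return onz(load('top'),228+u/3.4,180+v/3.4,z)[:2]
def S(u,v,z): return onz(load('side'),200+u/3.2,180+v/3.2,z)[:2]
E
python3 - <<'E'
from h import *
r=lambda a:np.round(np.array(a)*1000,1).tolist()
FL,FR,RR,RL=[T(*p,.01) for p in((38,431),(749,403),(718,78),(40,82))]
sFL,sFR=S(10,344,.01),S(738,510,.01)
print('plate',r([FL,FR,RR,RL]),r([sFL,sFR]))
f0,f1=T(160,94,.045),T(710,73,.045); print('fence',r([f0,f1]))
print('fence base side',r([S(165,112,.01),S(765,236,.01)]), 'top', r([S(360,118,.045),S(772,203,.045)]))
d=FL-FR; print('yaw plate',np.arctan2(-d[0],d[1])); d=f0-f1; print('yaw fence',np.arctan2(-d[0],d[1]))
d=sFL-sFR; print('yaw side',np.arctan2(-d[0],d[1]))
for F,P in((T,((541,126),(733,241),(655,372),(462,252))),(S,((585,194),(745,328),(638,412),(476,268)))):
    B=np.array([F(*p,.055) for p in P]); d=B[0]-B[1]; e=B[0]-B[3]
    print('block',r(B),'c',r(B.mean(0)),'len',r(np.linalg.norm(d)),r(np.linalg.norm(e)),'yaw',np.arctan2(-d[0],d[1]),np.arctan2(e[1],e[0]))
print('knob',r(T(83,345,.042)),r(S(81,254,.042)),'jar',r(T(351,375,.051)),r(S(326,342,.051)),'screwhead cam', r(T(204,281,.042)),r(S(217,240,.042)),'disc',r(T(217,281,.036)),r(S(233,246,.036)))
print('stop front face top', r([T(46,170,.05),T(83,167,.05)]))
E
```

```text
plate [[431.6, 174.5], [474.3, -250.5], [676.1, -230.3], [646.8, 194.8]] [[430.3, 169.2], [478.2, -254.8]]
fence [[634.6, 114.7], [668.5, -216.1]]
fence base side [[630.9, 165.3], [673.6, -221.6]] top [[642.8, 34.1], [670.1, -220.9]]
yaw plate 0.10027723016307792
yaw fence 0.10227957639469322
yaw side 0.11253885803002579
block [[626.6, -113.6], [564.4, -227.9], [485.4, -183.6], [548.1, -70.0]] c [556.1, -148.8] len 130.1 89.7 yaw -0.49781514057765125 -0.5071308644999081
block [[626.8, -116.3], [565.5, -229.4], [488.9, -189.5], [550.0, -74.8]] c [557.8, -152.5] len 128.6 87.3 yaw -0.49648260010160855 -0.49574001225170145
knob [481.7, 147.3] [484.1, 146.6] jar [473.3, -9.6] [472.4, -13.5] screwhead cam [523.6, 79.8] [523.2, 77.1] disc [524.8, 72.6] [526.8, 68.7]
stop front face top [[582.7, 177.5], [585.9, 155.8]]
```

>>> servo_tool([
  [0.9,-0.98,0],
  [0.9,-0.98,0],
  [0.9,-0.98,0],
  [0.9,-0.98,0],
  [0.9,-0.98,0],
  [0.9,-0.98,0],
  [0.9,-0.98,0],
  [0.08,-0.98,0],
  [0,-0.98,0],
  [0,-0.98,0],
  [0,-0.98,0],
  [0,-0.98,0],
  [0,-0.98,0],
  [0,-0.98,0],
  [0,-0.98,0],
  [0,-0.98,0],
  [0,-0.98,0],
  [0,-0.98,0],
  [0,-1,0],
], spin=[-0.09,0,0,0,0,0,0,0,0,0,0,0,0,0,0,0,0,0,0], fingers=-1)

```text
time_s: 2.48
position: [0.4736, -0.1613, 0.2308]
eef_rot: [[-0.878, 0.479, -0.001], [0.479, 0.878, 0.0], [0.001, 0.0, -1.0]]
contact_force: [0.7, 0.9, 0.1]
grip_width: 0.0001
grasp_force: 0.0
```

>>> servo_tool([
  [0,0,-0.86],
  [0,0,-0.86],
  [0,0,-0.86],
  [0,0,-0.86],
  [0,0,-0.86],
  [0,0,-0.85],
  [0.14,-0.09,0],
  [0.14,-0.09,0],
  [0.07,-0.11,0],
  [0.07,-0.11,0],
  [0.07,-0.11,0],
  [0.09,-0.096,0],
  [0.09,-0.096,0],
  [0.09,-0.096,0],
], spin=[0,0,0,0,0,0,0,0,0.03,0.03,0.03,0.03,0.03,0.03])

```text
time_s: 4.22
position: [0.5051, -0.1927, 0.0268]
eef_rot: [[-0.977, 0.213, 0.0], [0.213, 0.977, -0.001], [-0.001, -0.0, -1.0]]
contact_force: [-1.9, 0.6, -1.6]
grip_width: -0.0002
grasp_force: 1.1
```

```bash
python3 - <<'E'
from h import *
c=grab('top'); im=c['pixels'][:,:,::-1][180:315,228:458]
cv2.imwrite('pics/c2.png',cv2.resize(im,None,fx=3.4,fy=3.4,interpolation=cv2.INTER_CUBIC))
o=get_obs();print(o['position'],o['contact_force'],o['qpos'])
E
```

```text
[ 0.50569557 -0.19323868  0.02703238] [-2.12769011  0.19538102 -0.97968529] [-5.02254228e-01  7.47778667e-02  1.95633661e+00 -5.21490871e-04
  1.10865764e+00 -1.85878538e+00]
```

View pics/c2.png

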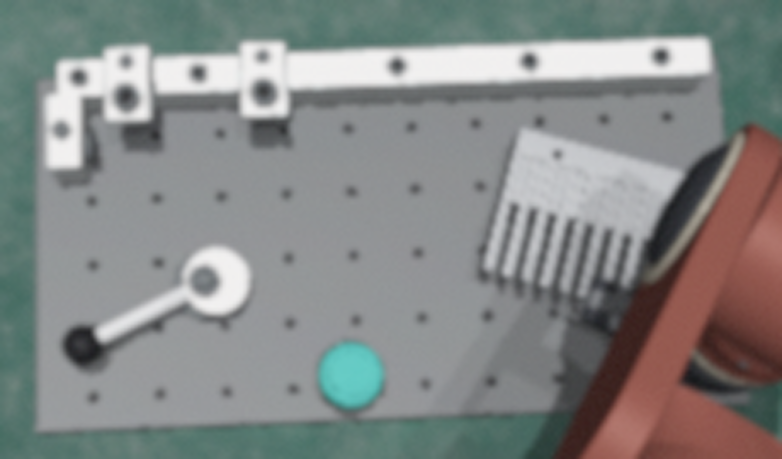

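>>> servo_tool([
  [0.078,-0.062,0],
  [0.078,-0.062,0],
  [0.078,-0.062,0],
  [0.085,-0.062,0],
  [0.085,-0.06,0],
  [0.085,-0.06,0],
  [0.085,-0.06,0],
  [-0.25,-0.02,0],
  [-0.25,-0.02,0],
  [-0.06,0.6,0],
  [-0.06,0.65,0],
  [0,0,0],
], spin=[0.027,0.027,0.027,0.027,0.027,0.027,0.027,0,0,0,0,0])

```text
time_s: 5.78
position: [0.5019, -0.1586, 0.0251]
eef_rot: [[-0.997, -0.083, -0.0], [-0.083, 0.997, 0.001], [0.0, 0.001, -1.0]]
contact_force: [1.1, -0.9, -0.1]
grip_width: -0.0002
grasp_force: 0.0
```

>>> servo_tool([
  [0,0,0],
  [0,0,0],
  [0.2,0.02,0],
  [0.2,0.02,0],
  [0.1,0.01,0],
  [0.1,0.01,0],
  [0.1,0.01,0],
  [0.1,0.01,0],
  [0.1,0.01,0],
  [0.1,0.01,0],
  [0.1,0.01,0],
  [0.1,0.01,0],
], spin=[0,0,0,0,0,0,0,0,0,0,0,0], fingers=0.2)

```text
time_s: 7.28
position: [0.5489, -0.1562, 0.0251]
eef_rot: [[-0.997, -0.081, -0.005], [-0.081, 0.997, 0.0], [0.005, 0.001, -1.0]]
contact_force: [-8.6, -1.0, 6.4]
grip_width: 0.0511
grasp_force: 4.0
```

```bash
python3 - <<'E'
from h import *
c=grab('top'); im=c['pixels'][:,:,::-1][180:315,228:458]
cv2.imwrite('pics/c3.png',cv2.resize(im,None,fx=3.4,fy=3.4,interpolation=cv2.INTER_CUBIC))
E
```

```text
(no output)
```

View pics/c3.png

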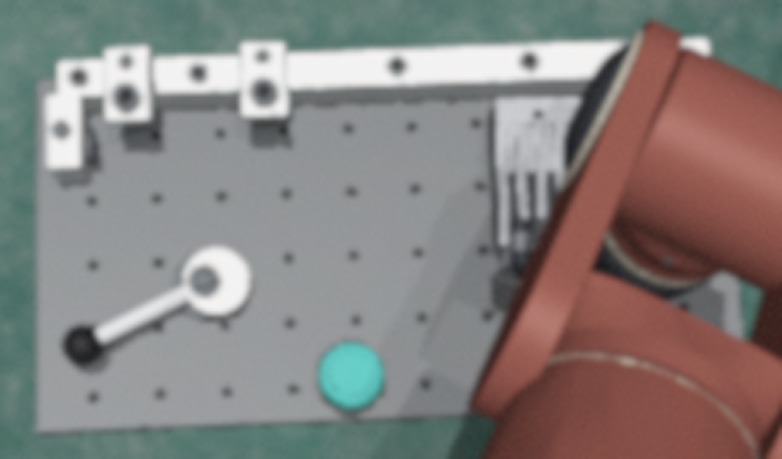

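>>> servo_tool([
  [0.08,0.008,0],
  [0.08,0.008,0],
  [0.08,0.008,0],
  [0.06,0.006,0],
  [0.04,0.004,0],
  [0.03,0.003,0],
  [0,0,0],
], spin=[0.004,0.004,0.004,0,0,0,0])

```text
time_s: 8.2
position: [0.5636, -0.1547, 0.025]
eef_rot: [[-0.995, -0.099, -0.005], [-0.099, 0.995, 0.0], [0.005, 0.001, -1.0]]
contact_force: [-7.6, -0.9, 5.2]
grip_width: 0.0517
grasp_force: 3.8
```

>>> servo_tool([
  [0.03,0.003,0],
  [0.03,0.003,0],
  [0,0,0],
], spin=[0,0,0])

```text
time_s: 8.57
position: [0.5636, -0.1548, 0.025]
eef_rot: [[-0.995, -0.1, -0.012], [-0.1, 0.995, -0.0], [0.012, 0.001, -1.0]]
contact_force: [-17.3, -2.1, 12.3]
grip_width: 0.0515
grasp_force: 8.9
```

>>> servo_tool([
  [-0.3,-0.03,0],
  [-0.4,-0.04,0.1],
  [0,0,0.9],
  [0,0,0.9],
  [0,0,0.6],
], spin=[0,0,0,0,0], fingers=-0.4)

```text
time_s: 9.2
position: [0.5405, -0.1573, 0.1273]
eef_rot: [[-0.995, -0.099, 0.003], [-0.099, 0.995, -0.001], [-0.003, -0.001, -1.0]]
contact_force: [1.0, 0.6, -0.1]
grip_width: 0.0257
grasp_force: 0.0
```

```bash
python3 - <<'E'
from h import *
c=grab('top'); im=c['pixels']; hsv=cv2.cvtColor(im,cv2.COLOR_RGB2HSV)
m=((hsv[:,:,0]<8)|(hsv[:,:,0]>172))&(hsv[:,:,1]>170)&(hsv[:,:,2]>120); m[:,:440]=0; m[:150]=0;m[260:]=0
v,u=np.nonzero(m);print(u.min(),u.max(),v.min(),v.max(),onz(c,u.mean(),v.mean(),.086))
im=im[:,:,::-1][180:315,228:458]
cv2.imwrite('pics/c4.png',cv2.resize(im,None,fx=3.4,fy=3.4,interpolation=cv2.INTER_CUBIC))
E
```

```text
Traceback (most recent call last):
ValueError: zero-size array to reduction operation minimum which has no identity
```

```bash
python3 - <<'E'
from h import *
for n in('top','side'):
    c=load(n); hsv=cv2.cvtColor(cv2.imread('pics/%s0.png'%n),cv2.COLOR_BGR2HSV)
    m=((hsv[:,:,0]<12)|(hsv[:,:,0]>168))&(hsv[:,:,1]>130)&(hsv[:,:,2]>90); m[:,:440]=0; m[:150]=0;m[260:]=0
    v,u=np.nonzero(m);print(u.min(),u.max(),v.min(),v.max(),onz(c,u.mean(),v.mean(),.08))
c=grab('side')
im=c['pixels'][:,:,::-1][180:340,200:450]
cv2.imwrite('pics/c4.png',cv2.resize(im,None,fx=3.2,fy=3.2,interpolation=cv2.INTER_CUBIC))
E
```

```text
471 497 177 203 [ 0.68770215 -0.30025914  0.08      ]
474 504 224 256 [ 0.68734641 -0.302343    0.08      ]
```

View pics/c4.png

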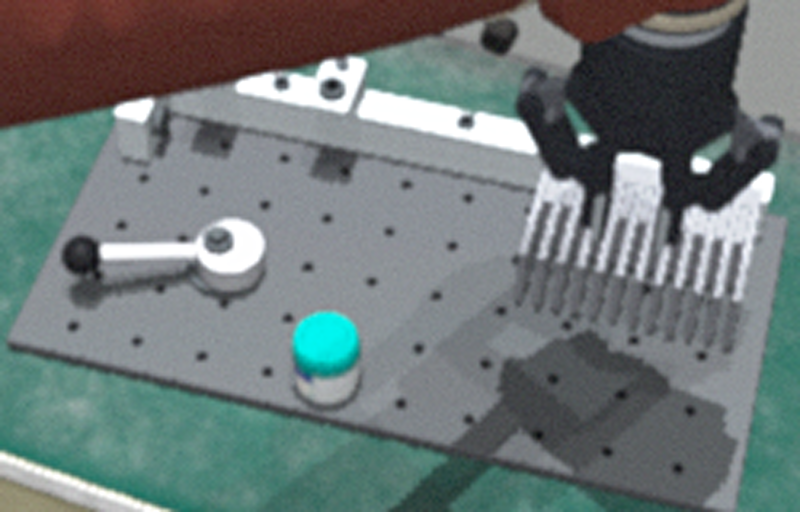

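>>> servo_tool([
  [0.22,-0.25,0],
  [0.22,-0.25,0],
  [0.22,-0.25,0],
  [0.22,-0.25,0],
  [0.22,-0.25,0],
  [0.22,-0.25,0],
  [0.22,-0.25,0],
  [0.22,-0.25,0],
  [0.22,-0.25,0],
  [0.22,-0.02,0],
  [0,0,-0.8],
  [0,0,-0.8],
  [0,0,-0.82],
  [0,0,0],
], spin=[-0.111,-0.111,-0.111,-0.111,-0.111,-0.111,-0.111,-0.111,-0.11,0,0,0,0,0])

```text
time_s: 11.05
position: [0.6249, -0.2458, 0.0238]
eef_rot: [[-0.105, 0.994, -0.007], [0.994, 0.105, 0.004], [0.005, -0.007, -1.0]]
contact_force: [-0.1, 0.3, 0.1]
grip_width: 0.0254
grasp_force: 0.0
```

>>> servo_tool([
  [-0.013,0.125,0],
  [-0.013,0.125,0],
  [-0.013,0.125,0],
  [-0.013,0.125,0],
  [-0.013,0.125,0],
  [-0.013,0.125,0],
  [-0.013,0.125,0],
  [-0.013,0.125,0],
  [-0.013,0.125,0],
  [-0.013,0.125,0],
  [-0.013,0.125,0],
  [-0.013,0.125,0],
  [-0.013,0.125,0],
  [-0.013,0.125,0],
  [-0.013,0.125,0],
  [-0.013,0.125,0],
], spin=[0,0,0,0,0,0,0,0,0,0,0,0,0,0,0,0])

```text
time_s: 13.05
position: [0.6201, -0.1692, 0.0294]
eef_rot: [[-0.102, 0.995, 0.002], [0.995, 0.102, -0.003], [-0.003, 0.002, -1.0]]
contact_force: [0.5, -5.1, 0.8]
grip_width: 0.0255
grasp_force: 2.6
```

```bash
python3 - <<'E'
from h import *
a=[grab(n)['pixels'][:,:,::-1] for n in('top','side')]
ims=[cv2.resize(a[0][180:315,228:458],(640,376)),cv2.resize(a[1][180:340,200:450],(340,218))]
cv2.imwrite('pics/c5.png',cv2.resize(a[0][180:315,228:458],None,fx=3.4,fy=3.4,interpolation=cv2.INTER_CUBIC))
E
```

```text
(no output)
```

View pics/c5.png

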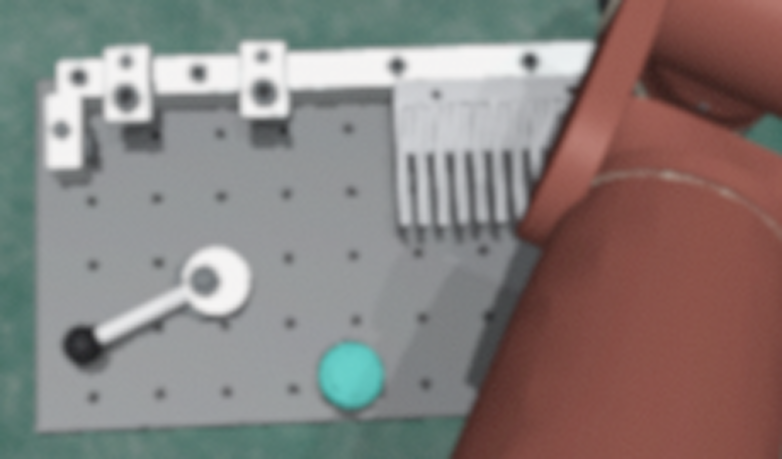

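>>> servo_tool([
  [-0.013,0.125,0],
  [-0.013,0.125,0],
  [-0.013,0.125,0],
  [-0.013,0.125,0],
  [-0.013,0.125,0],
  [-0.013,0.125,0],
  [-0.013,0.125,0],
  [-0.013,0.125,0],
  [-0.013,0.125,0],
  [-0.013,0.125,0],
  [-0.013,0.125,0],
  [-0.013,0.125,0],
  [-0.013,0.125,0],
  [-0.013,0.125,0],
  [-0.013,0.125,0],
  [-0.013,0.125,0],
  [-0.013,0.125,0],
  [-0.013,0.125,0],
], spin=[0,0,0,0,0,0,0,0,0,0,0,0,0,0,0,0,0,0])

```text
time_s: 15.4
position: [0.6108, -0.0791, 0.0293]
eef_rot: [[-0.102, 0.995, 0.002], [0.995, 0.102, -0.002], [-0.003, 0.001, -1.0]]
contact_force: [0.3, -5.9, 2.5]
grip_width: 0.0257
grasp_force: 3.0
```

>>> servo_tool([
  [-0.013,0.125,0],
  [-0.013,0.125,0],
  [-0.013,0.125,0],
  [-0.013,0.125,0],
  [-0.013,0.125,0],
  [-0.013,0.125,0],
  [-0.013,0.125,0],
  [-0.013,0.125,0],
  [-0.013,0.125,0],
  [-0.013,0.125,0],
  [-0.013,0.125,0],
  [-0.013,0.125,0],
  [-0.013,0.125,0],
  [0,0,0],
], spin=[0,0,0,0,0,0,0,0,0,0,0,0,0,0])

```text
time_s: 17.15
position: [0.604, -0.0134, 0.0293]
eef_rot: [[-0.102, 0.995, 0.001], [0.995, 0.102, -0.001], [-0.001, 0.001, -1.0]]
contact_force: [-0.6, -3.8, 3.8]
grip_width: 0.0256
grasp_force: 2.1
```

>>> servo_tool([
  [-0.01,0.1,0],
  [-0.01,0.1,0],
  [-0.01,0.1,0],
  [-0.01,0.1,0],
  [-0.005,0.05,0],
  [-0.005,0.05,0],
  [-0.005,0.05,0],
  [0,0,0],
], spin=[0,0,0,0,0,0,0,0])

```text
time_s: 18.15
position: [0.6019, 0.0082, 0.0293]
eef_rot: [[-0.102, 0.995, 0.001], [0.995, 0.102, -0.002], [-0.002, 0.001, -1.0]]
contact_force: [0.9, -5.1, 3.9]
grip_width: 0.0253
grasp_force: 2.9
```

>>> servo_tool([
  [-0.003,0.03,0],
  [-0.003,0.03,0],
  [0,0,0],
], spin=[0,0,0])

```text
time_s: 18.52
position: [0.6016, 0.0104, 0.0293]
eef_rot: [[-0.102, 0.995, 0.001], [0.995, 0.102, -0.002], [-0.002, 0.001, -1.0]]
contact_force: [0.5, -7.2, 2.9]
grip_width: 0.0258
grasp_force: 3.1
```

>>> servo_tool([
  [-0.003,0.03,0],
  [-0.003,0.03,0],
  [0,0,0],
], spin=[0,0,0])

```text
time_s: 18.9
position: [0.6015, 0.0114, 0.0293]
eef_rot: [[-0.102, 0.995, 0.002], [0.995, 0.102, -0.004], [-0.005, 0.001, -1.0]]
contact_force: [0.2, -11.0, 2.8]
grip_width: 0.0257
grasp_force: 5.4
```

>>> servo_tool([
  [-0.003,0.03,0],
  [-0.003,0.03,0],
  [0,0,0],
], spin=[0,0,0])

```text
time_s: 19.27
position: [0.6015, 0.0115, 0.0294]
eef_rot: [[-0.103, 0.995, 0.002], [0.995, 0.103, -0.009], [-0.009, 0.001, -1.0]]
contact_force: [1.2, -18.4, 0.8]
grip_width: 0.0258
grasp_force: 9.3
```

>>> servo_tool([
  [0.02,-0.3,0],
  [0.04,-0.5,0],
  [0,0,0.9],
  [0,0,0.9],
  [0,0,0.7],
  [-0.31,0.55,0],
  [-0.31,0.55,0],
  [-0.31,0.55,0],
  [-0.31,0.55,0],
  [-0.31,0.55,0],
  [-0.31,0.55,0],
  [-0.31,0.55,0],
  [0,0,0],
  [0,0,0],
], spin=[0,0,0,0,0,-0.103,-0.103,-0.103,-0.103,-0.103,-0.103,-0.103,0,0], fingers=-1)

```text
time_s: 21.02
position: [0.5162, 0.1378, 0.1283]
eef_rot: [[0.856, 0.516, -0.0], [0.516, -0.856, -0.0], [-0.0, -0.0, -1.0]]
contact_force: [-0.5, 0.5, 0.1]
grip_width: -0.0
grasp_force: 0.0
```

```bash
python3 - <<'E'
from h import *
o=get_obs(); print(o['position'],o['qpos'])
a=[grab(n)['pixels'][:,:,::-1] for n in('side',)]
cv2.imwrite('pics/c6.png',cv2.resize(a[0][180:340,200:450],None,fx=3.2,fy=3.2,interpolation=cv2.INTER_CUBIC))
E
```

```text
[0.5161945  0.1377617  0.12831829] [ 1.21494552e-01 -7.72908398e-02  1.91879218e+00 -5.36152480e-05
  1.30040696e+00  1.14995534e+00]
```

View pics/c6.png

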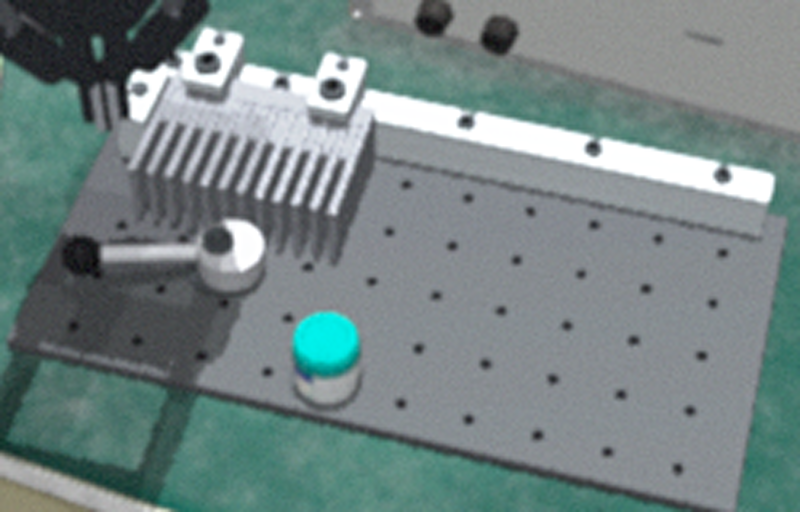

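The block sits at the stop under both lugs, and the lever is still open. Next I lower behind the lever and push it round.

>>> servo_tool([
  [0,0,-0.85],
  [0,0,-0.85],
  [0,0,-0.85],
  [-0.075,-0.066,0],
  [-0.075,-0.066,0],
  [-0.115,-0.04,0],
  [-0.115,-0.04,0],
  [-0.108,-0.061,0],
  [-0.108,-0.061,0],
  [-0.094,-0.078,0],
  [-0.094,-0.078,0],
  [-0.081,-0.094,0],
  [-0.081,-0.094,0],
], spin=[0,0,0,0,0,0.0556,0.0556,0.0556,0.0556,0.0556,0.0556,0.0556,0.0556])

```text
time_s: 22.7
position: [0.4804, 0.1113, 0.0292]
eef_rot: [[0.323, 0.947, 0.006], [0.947, -0.323, 0.001], [0.003, 0.005, -1.0]]
contact_force: [1.9, 1.4, -0.8]
grip_width: 0.0003
grasp_force: 1.0
```

>>> servo_tool([
  [-0.061,-0.106,0],
  [-0.061,-0.106,0],
  [-0.044,-0.114,0],
  [0,0,0],
], spin=[0.0556,0.0556,0.0556,0])

```text
time_s: 23.2
position: [0.4737, 0.0982, 0.029]
eef_rot: [[0.071, 0.997, 0.005], [0.997, -0.071, 0.001], [0.001, 0.005, -1.0]]
contact_force: [0.6, 3.0, 1.9]
grip_width: -0.0002
grasp_force: 1.1
```

>>> servo_tool([
  [-0.04,-0.114,0],
  [-0.022,-0.1,0],
  [0,0,0],
], spin=[0.0556,0.05,0])

```text
time_s: 23.58
position: [0.4712, 0.0907, 0.0289]
eef_rot: [[-0.095, 0.996, 0.005], [0.996, 0.095, 0.003], [0.003, 0.005, -1.0]]
contact_force: [1.0, 6.5, 2.7]
grip_width: 0.0001
grasp_force: 3.0
```

>>> servo_tool([
  [-0.01,-0.1,0],
  [-0.005,-0.1,0],
  [0,0,0],
], spin=[0.03,0.02,0])

```text
time_s: 23.95
position: [0.4705, 0.0845, 0.0289]
eef_rot: [[-0.172, 0.985, 0.005], [0.985, 0.172, 0.007], [0.006, 0.006, -1.0]]
contact_force: [1.0, 12.9, 3.2]
grip_width: -0.0
grasp_force: 6.3
```

>>> servo_tool([
  [0,-0.07,0],
  [0,0,0],
], spin=[0.01,0])

```text
time_s: 24.2
position: [0.4706, 0.0822, 0.0289]
eef_rot: [[-0.187, 0.982, 0.005], [0.982, 0.187, 0.008], [0.007, 0.006, -1.0]]
contact_force: [1.5, 15.2, 3.7]
grip_width: -0.0001
grasp_force: 7.1
```

>>> servo_tool([
  [0.02,0.3,0],
  [0.02,0.2,0],
  [0,0,0.9],
  [0,0,0.9],
  [0,0,0.9],
  [-0.5,0.8,0.9],
  [-0.5,0.9,0.5],
  [-0.5,0.9,0],
  [-0.5,0.9,0],
  [0,0.9,0],
  [0,0.9,0],
  [0,0,0],
  [0,0,0],
], spin=[0,0,0,0,0,0,0,0,0,0,0,0,0])

```text
time_s: 25.82
position: [0.39, 0.3102, 0.1902]
eef_rot: [[-0.189, 0.982, -0.0], [0.982, 0.189, -0.001], [-0.001, -0.001, -1.0]]
contact_force: [0.3, 0.3, -0.4]
grip_width: -0.0001
grasp_force: 0.0
```

```bash
python3 - <<'E'
from h import *
c=grab('top')
cv2.imwrite('pics/c7.png',cv2.resize(c['pixels'][:,:,::-1][180:315,228:458],None,fx=3.4,fy=3.4,interpolation=cv2.INTER_CUBIC))
E
```

```text
(no output)
```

View pics/c7.png

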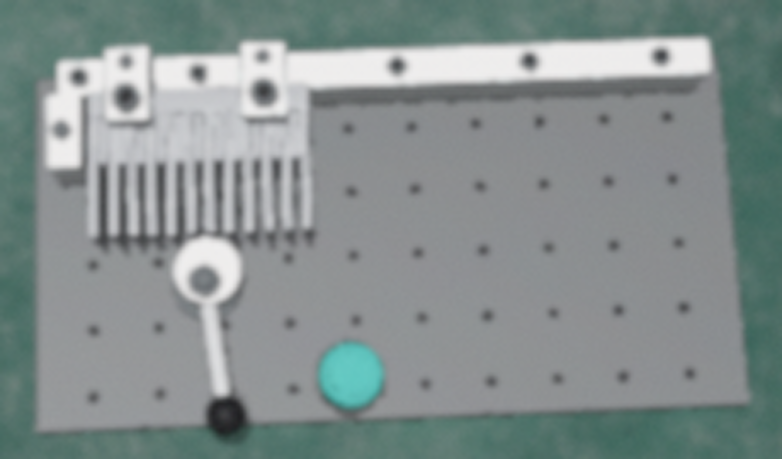

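```bash
python3 - <<'E'
from h import *
n=np.array([.6315,.1542]); a=.103; R=np.array([[np.cos(a),np.sin(a)],[-np.sin(a),np.cos(a)]])
q=lambda p:np.round(R@(p-n)*1000,1)
print('L end',q(T(88,235,.055)),q(T(91,95,.055)),'R end',q(T(314,231,.055)),q(T(309,90,.055)))
p=T(204,279,.042);k=T(226,415,.042); d=R@(k-p); print(np.arctan2(d[1],d[0])%(2*np.pi)-np.radians(110), q(k))
E
```

```text
L end [-87.1   3. ] [-2.7  0.4] R end [ -90.1 -128.8] [  -4.8 -129.2]
1.3550408598551602 [-193.6  -73.7]
```

```bash
python3 -c "
from bench import workorder; print(workorder.job_done())"
```

```text
the job is handed in; nothing more can be done
None
```

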